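Hang the glaze sieve in the tub's bayonet collar and lock it

TASK

Pick up the glaze sieve by its bar handle, hang it in the collar on the tub with its two pins in the open entries, and twist it clockwise (seen from above) under the hooks until both pins drop into the locking notches; then let go of it. Work by feel and gently: never load the sieve against the tub or collar with more than about 3.5 kg (35 N), stop turning at the notch so that the collar is not forced round in its clamp, keep the sieve upright, and leave the other things on the table where they are.

Things in the scene. Friction and masses are not known exactly. Their poses are not given: they have to be found in the camera images.
- sieve_centre (a point): Loose glaze sieve, 0.25 to 0.5 kg: steel drum 111 mm across, 48 mm high, bottom edge tapered, with a wooden bar handle over it and two pins on its side. This point: on the drum's axis, 48 mm above the sieve's underside, half its height of 95 mm. z: drum axis, up; x: along handle and pins. The same when turned half round.
- handle (a point): Centre of the sieve's handle bar, 40 mm above sieve_centre, same axes. Bar 102 mm long (x), 13 mm wide (y), 14 mm high, level, held at its ends by two posts; free beside it, and 33 mm free under it to the drum's rim.
- pin (a point): One of the sieve's two round steel bayonet pins, 10 mm in diameter, level; they stick out of the drum along its +x and -x, to 78 mm from its axis. This point: on the +x pin's centre line, 66 mm from the drum's axis, 21 mm below sieve_centre. Same axes as sieve_centre.
- tub: Fixed grey tub, 172 mm across the rim, with an aluminium bayonet collar on it (hole 118 mm across, tops of its two hooks 149 mm up). Origin: on the tub's axis, on the table; z up, x through its two lifting lugs. The collar is clamped up to 20 degrees either way from its usual place, not measured; entries, hooks and notches shift with it. The clamp slips if twisted with over 0.35 N m.
- ledge (a point): On the tub's axis at the height of the collar's level ledges, 128 mm up; tub's axes. Two open entries, usually centred on tub +x and -x, take a pin from above up to 26 degrees to either side; pins rest on the ledges at radius 60 to 84 mm, sieve_centre 26 mm above this point. Clockwise from above, each ledge leads under a hook finger that leaves 16 mm of height for the pin.
- usual_notch (a point): Usual place of a locking notch (floor centre): 59 degrees clockwise of tub +x, 72 mm from the axis, the other opposite; truly up to 20 degrees off, found by sight or feel. It lies under the hook: 5.5 mm below the ledge, 16 mm wide, upright sides; its far side is the hook's post, a stop. Both pins down: sieve_centre 20.5 mm above the ledge point.
- brush: Bystander: paint brush, 170 mm, lying flat.
- bowl: Bystander: white bowl, 100 mm across, 45 mm high; origin under its centre.
- jar: Bystander: closed amber jar, 64 mm across, 85 mm high; origin under its centre.
- tiles: Bystander: stack of terracotta tiles, 100 x 100 x 24 mm; origin under its centre.
Mind the look-alikes: they are no part of the job. Leave any blue or green look-alike of the part that bears sieve_centre alone.

How it is judged (in metres and radians):
On the way, in this order (a step that is already met when the one before it is completed fails the run):
1. the sieve hangs in the collar at the entries, pins at ledge height (z of sieve_centre in the frame of tub between 0.1525 and 0.1595 m and horizontal distance between sieve_centre and tub below 0.006 m and angle between the x axis of sieve_centre and the x axis of tub, either way round below 0.8 rad), for 0.1 s.
2. twisted clockwise until both pins have dropped into the notches (z of sieve_centre in the frame of tub between 0.145 and 0.1508 m and horizontal distance between sieve_centre and tub below 0.006 m and angle between the x axis of sieve_centre and the x axis of tub, either way round between 0.55 and 1.45 rad and angle between sieve_centre's own z axis and vertical below 0.06 rad), for 0.2 s.
At the end, for the whole second after the job is handed in: The sieve stands level (within 0.06 rad) and at rest in the collar with both pins down in the locking notches: sieve_centre 145 to 150.8 mm above the tub's origin and within 6 mm of its axis, handle 0.55 to 1.45 rad from the tub's x axis (all of step 2 and linear speed of sieve below 0.02 m/s); the robot touches nothing.
It fails at once if the sieve is pressed or knocked against the tub or collar with more than 35 N (contact force between sieve and tub above 35 N).
It fails at once if the collar is forced round in its clamp by more than 5 degrees (6.3 mm at the pins) (distance of collar_mark from where it was at the start of the episode above 0.0063 m).
It fails at once if the sieve is tipped by more than 0.4 rad (angle between sieve_centre's own z axis and vertical above 0.4 rad).
It fails at once if the brush, bowl, jar or tiles are moved by more than 20 mm (distance of any of brush, bowl, jar, tiles from where it was at the start of the episode above 0.02 m).
It also fails if it takes over 64 s, if anything falls off the work surface, if the arm or the gripper's body presses on something with over 40 N, if the wrist force passes 120 N, or if a joint passes its speed limit or range.

ROBOT

A 6-joint arm with a two-finger parallel gripper is mounted at the origin on the work surface. World frame = base frame: x ahead of the robot, y to its left, z up, the work surface at z = 0. Lengths are in mm, angles in degrees, forces in N, time in s.
With the tool pointing down it reaches from about 325 to 775 mm from the base axis. Payload 5.5 kg.
Tool frame: the origin (TCP) lies midway between the tips of the shut fingers; the grasp point (between the pads) lies 19 mm behind it; z points along the fingers, y is the line along which they close (so a half turn about z gives the same grasp; the last joint's range is limited). The gripper opens to 88 mm and grips with 3 to 60 N. Pads are 20 mm wide; open, the fingers measure 115 mm over their backs; the gripper's body (75 mm by 178 mm) begins 61 mm behind the grasp point.
Start: joints at [-77.447, 5.22, 70.514, -0, 104.267, -3.249], TCP at [163.389, -577.339, 194.231] pointing down, gripper open.
Joint ranges: [-164.24, 164.24], [-49.07, 125.15], [9.68, 141.18], [-86.29, 266.29], [3.28, 154.24], [-151.56, 151.56]. Speed limits (degrees/s): [147.25, 147.25, 172.46, 180, 180, 180].

INTERFACE

Orientations are given as a 3x3 rotation matrix whose columns are the frame's x, y, z axes.
In Python, from cell import ctrl, imaging gives the robot as it stands.
- The arm moves only by the tool arm_command, never from a script. Its argument "deltas" is a list of rows, each a list of 4 numbers: the shift along the tool's x, y, z scaled (see below), then the turn about the tool's z scaled (see below). In form: [[dx, dy, dz, yaw], ...]. A call has 1 to 10 rows; each row shifts and turns the commanded pose from where the row before left it, along the tool's axes as they then stand; what a row does not reach is not made up. The controller multiplies each number of a shift by 0.04 m and each number of a turn by 360 degrees. A row lasts 1/10 s, in which the tool goes at most 50 mm and 8.59 degrees, less where a joint would pass 70% of its speed; a pose out of reach is approached as far as the arm can. A call with a number of a shift or a turn outside -1 to 1 is refused whole. A call with a gripper value outside its range is refused whole. "gripper" is the gripper's target within -1 to 1 (shut at 1, half-way at 0, fully open at -1), set as the call begins (left out, the last holds). The fingers move at their own pace and stop on an object; the grip force is fixed at half the most. Time passes only in rows, so rows that do not move let the fingers close. It gives the time, the measured TCP pose, the force, the opening and the grip force at its end, in the units of the state.
- ctrl.get_obs(): the state, without advancing time (a new reading comes with each control period).
- imaging.get_image(name): name is "scene" or "top"; returns the picture (480x640x3 uint8, red, green, blue); there is no depth.
- imaging.calibration(name): a dict with "vfov" (degrees; the focal length in pixels is half the picture's height over the tangent of half this angle, whatever the lens; pixels are square), "cx", "cy" (the principal point, pixels), "world_from_camera" (4x4, takes a point from camera to world coordinates). Camera axes: x right, y down, z forward; pixel columns grow to the right and rows downward; lengths in mm; the calibration is good to about 2 mm. A picture is of the moment at which its call begins. calibration takes no time and is no camera call.
- ctrl.sign_off(): hands the job in; it is judged then, once.
The state is a dict: "t": time; "q": joint angles; "dq": joint speeds; "effort": joint torques, N m; "tcp_pos": TCP position; "tool_rot": TCP orientation; "wrist_force": force on the tool from outside, world axes, zero at the start; "torque": the same for the moment, N m; "gripper_width": opening from 0.0 (shut) to 1.0 (fully open); "finger_force": force on a finger pad.
Only numpy, scipy, OpenCV 4.12 (cv2) and the standard library are available. Lean on these libraries where they do the work, as an engineer would, in place of code of your own. Each camera call takes 0.05 s, during which the arm holds its last target. There are 200 camera calls.

## Working session

There is one attempt and no reset: what is moved stays moved. The work goes in short steps, Python scripts to look and compute and a tool call to move; the robot and the scene stay as the last step left them, time stands still between calls to the robot, and variables do not carry over. Pictures are saved under pics/ and viewed, at most 10 in all, crops included, and the job is handed in when it is done.

Besides the shell and the picture viewer there is one more tool, called after "Request:" as name([rows], argument=value, ...), one row to a line, values as JSON. arm_command: Moves the arm, as the interface text tells. Shifts and turns lie within -1 to 1; 1 stands for 0.04 m of shift or 360 degrees of turn. Its arguments: {"type":"object","properties":{"deltas":{"type":"array"},"gripper":{"type":"number"}},"required":["deltas"]}

```bash
mkdir -p pics
python3 - <<'E'
from cell import ctrl, imaging
import cv2,numpy as np
for n in ("scene","top"):
    im=imaging.get_image(n); cv2.imwrite(f"pics/{n}0.png",im[:,:,::-1])
    c=imaging.calibration(n); print(n,c["vfov"],c["cx"],c["cy"],np.round(c["world_from_camera"],3).tolist(), [k for k in c])
o=ctrl.get_obs(); print(o)
E
```

```text
scene 48.96356024743766 325.3252403655633 234.00588465838726 [[0.399, 0.745, -0.535, 1314.303], [0.917, -0.335, 0.218, -315.324], [-0.017, -0.577, -0.816, 1261.251], [0.0, 0.0, 0.0, 1.0]] ['vfov', 'cx', 'cy', 'world_from_camera']
top 51.29595898559759 321.06677241295324 244.82180314717078 [[0.022, -0.978, 0.208, 335.338], [-1.0, -0.023, -0.001, -11.737], [0.005, -0.208, -0.978, 1135.154], [0.0, 0.0, 0.0, 1.0]] ['vfov', 'cx', 'cy', 'world_from_camera']
{'t': 0.1, 'q': array([-7.74479792e+01,  5.26001077e+00,  7.05769872e+01, -2.96839709e-03,
        1.04267186e+02, -3.24734436e+00]), 'dq': array([ 0.07040555, -0.02038697, -0.12771947, -0.0105185 ,  0.02582348,
       -0.02767889]), 'effort': array([ 1.38690855e-03, -4.47856915e+01, -4.07569993e+01,  6.99556642e-02,
        2.84644577e-02, -1.09351695e-04]), 'tcp_pos': array([ 163.28290839, -577.01012011,  193.18751676]), 'tool_rot': array([[ 9.62224486e-01,  2.72256940e-01, -4.44184181e-04],
       [ 2.72257298e-01, -9.62222870e-01,  1.76397442e-03],
       [ 5.28501012e-05, -1.81827176e-03, -9.99998346e-01]]), 'wrist_force': array([0.43090082, 0.2500382 , 0.65361232]), 'torque': array([-0.01299183, -0.0368378 ,  0.0221559 ]), 'finger_force': 0.0, 'gripper_width': 1.0005604097197827}
```

View pics/scene0.png

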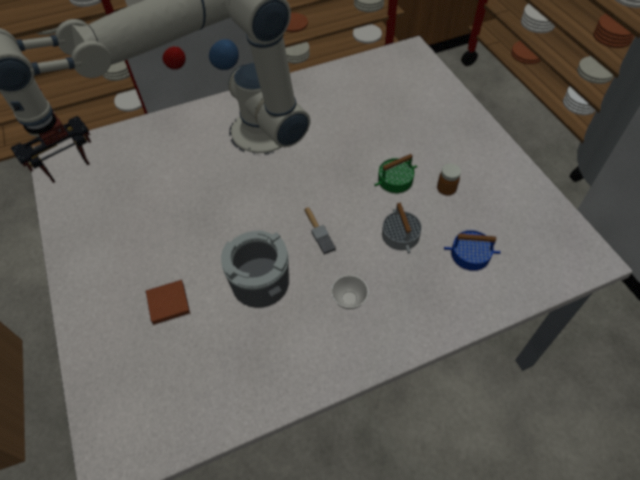

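View pics/top0.png

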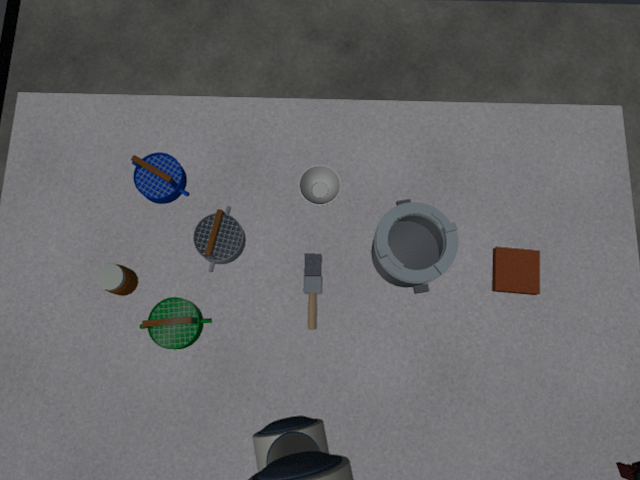

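The scene shows the tub at scene (256,268) and top (415,243). Three things could be taken for the sieve in the top view: grey (219,238), blue (160,178) and green (175,323). By the description it's the grey steel one. I'll check it in one close crop together with the collar.

Run:
```python
import cv2,numpy as np
t=cv2.imread("pics/top0.png")
a=cv2.resize(t[195:285,180:260],None,fx=4.8,fy=5,interpolation=cv2.INTER_CUBIC)
a=cv2.resize(t[198:278,180:260],(400,400),interpolation=cv2.INTER_CUBIC)
b=cv2.resize(t[193:301,362:470],(400,400),interpolation=cv2.INTER_CUBIC)
cv2.imwrite("pics/crop1.png",cv2.convertScaleAbs(np.hstack([a,b]),alpha=1.5))
```

```text
(no output)
```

View pics/crop1.png

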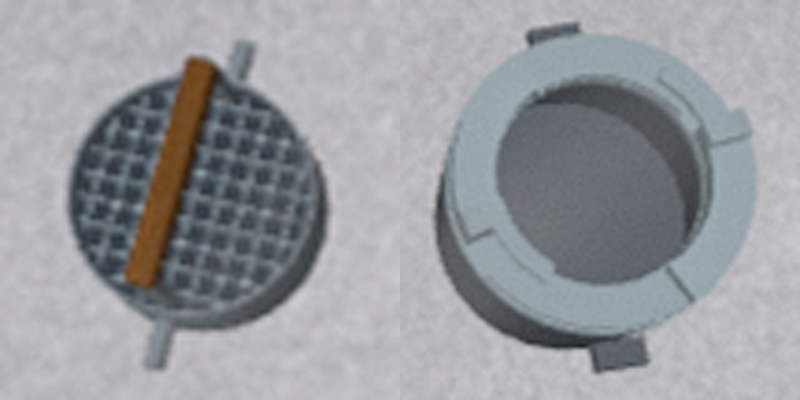

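The left half shows the grey sieve, with its handle from (202,62) to (142,280) and its pins at (243,45) and (155,365). The right half shows the collar with lugs at (553,33) and (620,353), but its steps are hard to read. I'll enlarge it in both views.

Run:
```python
import cv2,numpy as np
t=cv2.imread("pics/top0.png"); s=cv2.imread("pics/scene0.png")
def f(im,x,y,w):
    c=cv2.resize(im[y:y+w,x:x+w],(400,400),interpolation=cv2.INTER_LANCZOS4)
    l=cv2.cvtColor(c,cv2.COLOR_BGR2GRAY); return cv2.createCLAHE(4,(4,4)).apply(l)
cv2.imwrite("pics/crop2.png",np.hstack([f(s,216,222,80),f(t,366,194,100)]))
```

```text
(no output)
```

View pics/crop2.png

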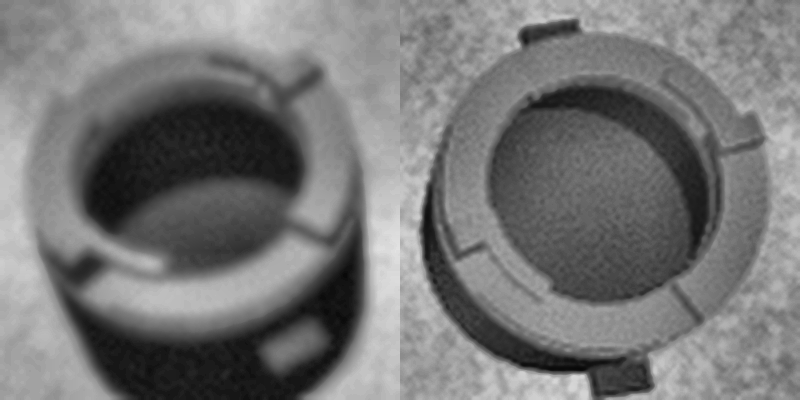

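The collar's raised edges show at top-crop angles of about 69° and 142° clockwise from image up, and again half a turn on. The hook arc starts near (665,75). This fits a collar shifted roughly 14° clockwise. Now I'll measure.

```bash
cat > h.py <<'E'
import cv2,numpy as np
from cell import ctrl,imaging
from scipy.optimize import least_squares
def cal(n):
    c=imaging.calibration(n); return 240/np.tan(np.radians(c["vfov"]/2)),c["cx"],c["cy"],np.array(c["world_from_camera"])
def rays(n,p):
    f,cx,cy,T=cal(n); p=np.atleast_2d(p).astype(float)
    d=np.c_[(p[:,0]-cx)/f,(p[:,1]-cy)/f,np.ones(len(p))]@T[:3,:3].T
    return T[:3,3],d
def plane(n,p,z):
    o,d=rays(n,p); return (o+d*((z-o[2])/d[:,2])[:,None])[:,:2]
def tri(p1,p2):
    o1,d1=rays("top",p1);o2,d2=rays("scene",p2)
    s=np.linalg.lstsq(np.c_[d1[0],-d2[0]],o2-o1,rcond=None)[0]
    a,b=o1+s[0]*d1[0],o2+s[1]*d2[0]; return (a+b)/2,np.linalg.norm(a-b)
def circ(P):
    r=least_squares(lambda v:np.hypot(*(P-v[:2]).T)-v[2],[*P.mean(0),60],loss="soft_l1",f_scale=1); return r.x,np.abs(r.fun).mean()
def brown(im,box):
    x,y,w,h=box; hs=cv2.cvtColor(im[y:y+h,x:x+w],cv2.COLOR_BGR2HSV)
    m=((hs[...,0]<18)&(hs[...,1]>110)).astype(np.uint8)
    k=max(cv2.findContours(m,0,2)[0],key=cv2.contourArea); r=cv2.minAreaRect(k)
    mo=cv2.moments(k)
    return np.array([mo["m10"]/mo["m00"]+x,mo["m01"]/mo["m00"]+y]),np.array(cv2.boxPoints(r))+[x,y],cv2.contourArea(k)
def edge(im,c,r0,r1,sgn):
    g=cv2.GaussianBlur(cv2.cvtColor(im,cv2.COLOR_BGR2GRAY),(0,0),.8).astype(np.float32); out=[]
    for a in np.radians(np.arange(0,360,5)):
        r=np.arange(r0,r1,.25); x=(c[0]+r*np.cos(a)).astype(np.float32);y=(c[1]+r*np.sin(a)).astype(np.float32)
        v=np.gradient(cv2.remap(g,x[None],y[None],cv2.INTER_LINEAR)[0])*sgn; i=v.argmax(); out.append([x[i],y[i]])
    return np.array(out)
E
python3 - <<'E'
from h import *
t=cv2.imread("pics/top0.png"); s=cv2.imread("pics/scene0.png")
ct,bt,at=brown(t,(185,200,60,70)); cs,bs,as_=brown(s,(385,195,40,50))
print("handle",ct,cs,at,as_,tri(ct,cs)); print(bt); P=plane("top",bt,95); print(P)
print("sides",[np.linalg.norm(P[i]-P[i-1]) for i in range(4)],"c",P.mean(0))
pt=plane("top",[[229,206.4],[211,271.6]],27); print("pins",pt,pt.mean(0),np.linalg.norm(pt[0]-pt[1]),np.degrees(np.arctan2(*(pt[0]-pt[1])[::-1])))
lug=np.array([[550,33],[621,377]])/4+[366-100,194]; print("lug px",lug)
for z in(100,120,140): 
    L=plane("top",lug,z);print("lug",z,L.mean(0),np.linalg.norm(L[0]-L[1]),np.degrees(np.arctan2(*(L[0]-L[1])[::-1])))
hole=edge(t,(415.5,242.5),20,32,1)
for z in(128,140,149): print("hole",z,circ(plane("top",hole,z)))
out=edge(t,(418,240),34,47,-1)
for z in(128,140,149): print("outer",z,circ(plane("top",out,z)))
print("table gaps")
for q in((320,185),(313,290)): print(plane("top",q,20))
E
```

```text
handle [213.71811135 232.24242424] [403.46862745 218.05294118] 236.5 85.0 (array([581.53434101, 219.99310888,  82.73988024]), np.float64(0.23799468699588824))
[[204.41509247 253.54716873]
 [217.09433746 209.16981125]
 [223.03773499 210.86792374]
 [210.35848999 255.24528122]]
[[531.94966964 233.99130822]
 [629.97801084 213.53951454]
 [626.48228008 200.49438129]
 [528.58406068 221.17944684]]
sides [np.float64(13.246551087750154), np.float64(100.13906101840081), np.float64(13.505392812542716), np.float64(100.05964870089049)] c [579.24850531 217.30116272]
pins [[656.49312748 201.33175401]
 [504.03795409 232.44172747]] [580.26554078 216.88674074] 155.596948367389 -11.533420206119875
lug px [[403.5  202.25]
 [421.25 288.25]]
lug 100 [ 560.69068213 -205.60965564] 188.7921357970922 10.577920256988406
lug 120 [ 556.33668404 -201.86389099] 185.14452151065242 10.577920256988408
lug 140 [ 551.98268594 -198.11812634] 181.4969072242126 10.577920256988412
hole 128 (array([ 561.27108539, -208.59702671,   58.22399146]), np.float64(2.222638907954562))
hole 140 (array([ 558.58072169, -206.25417204,   57.52934394]), np.float64(2.1963551618190515))
hole 149 (array([ 556.5629402 , -204.49702117,   57.00836293]), np.float64(2.176641297844263))
outer 128 (array([ 562.96872829, -210.07365067,   88.83356247]), np.float64(6.0913612634742345))
outer 140 (array([ 560.25783995, -207.71434512,   87.77202872]), np.float64(6.018862668878444))
outer 149 (array([ 558.22474427, -205.94477785,   86.97590423]), np.float64(5.964487656713956))
table gaps
[[715.51991479  -6.89219011]]
[[468.7302167    3.25171407]]
```

The handle is at (580,217), pointing -11.8°, and the pins agree: their span is 155.6 mm (156 nominal) and their direction -11.5°. The tub is near (559,-206) with its axis at about 10.6°. I'll carry the open gripper over to the sieve.

Request:
arm_command([
  [0.77, -0.81, 0, 0],
  [0.77, -0.81, 0, 0],
  [0.77, -0.81, 0, 0],
  [0.77, -0.81, 0, 0],
  [0.77, -0.81, 0, 0],
  [0.77, -0.81, 0, 0],
  [0.77, -0.81, 0, 0],
  [0.77, -0.81, 0, 0],
  [0.77, -0.81, 0, 0],
  [0.77, -0.81, 0, 0],
], gripper=-1)

```text
t: 1.1
tcp_pos: [371.8, -179.9, 194.0]
tool_rot: [[0.962, 0.272, -0.0], [0.272, -0.962, 0.0], [-0.0, -0.0, -1.0]]
wrist_force: [0.7, -0.3, -0.0]
gripper_width: 1.006
finger_force: 0.0
```

Request:
arm_command([
  [0.77, -0.81, 0, 0],
  [0.77, -0.81, 0, 0],
  [0.77, -0.81, 0, 0],
  [0.77, -0.81, 0, 0],
  [0.77, -0.81, 0, 0],
  [0.77, -0.81, 0, 0],
  [0.77, -0.81, 0, 0],
  [0.77, -0.81, 0, 0],
  [0.77, -0.81, 0, 0],
  [0.77, -0.81, 0, 0],
])

```text
t: 2.1
tcp_pos: [580.1, 215.7, 193.6]
tool_rot: [[0.962, 0.272, -0.001], [0.272, -0.962, -0.0], [-0.001, 0.0, -1.0]]
wrist_force: [1.1, -0.4, 0.2]
gripper_width: 0.999
finger_force: 0.0
```

Request:
arm_command([
  [0, 0, 0, -0.0212],
  [0, 0, 0, -0.0212],
  [0, 0, 0, -0.0212],
  [0, 0, 0, -0.0212],
  [0, 0, 0, -0.0212],
  [0, 0, 0, -0.0212],
  [0, 0, 0, -0.0212],
  [0, 0, 0, -0.0212],
  [0, 0, 0, -0.0212],
  [0, 0, 0, -0.0212],
])

```text
t: 3.1
tcp_pos: [579.4, 213.9, 193.5]
tool_rot: [[-0.043, 0.999, -0.001], [0.999, 0.043, -0.0], [-0.0, -0.001, -1.0]]
wrist_force: [-0.6, 0.6, -0.5]
gripper_width: 0.997
finger_force: 0.0
```

Request:
arm_command([
  [0, 0, 0, -0.0212],
  [0, 0, 0, -0.0212],
  [0, 0, 0, -0.0212],
  [0, 0, 0, -0.0212],
  [0, 0, 0, -0.0212],
  [0, 0, 0, -0.0212],
  [0, 0, 0, -0.0212],
  [0, 0, 0, -0.0212],
  [0, 0, 0, -0.0212],
  [0, 0, 0, -0.0212],
  [0, 0, 0, 0],
])

```text
invalid input
```

Run:
```python
from h import *
o=ctrl.get_obs(); R=o["tool_rot"]; print(o["t"],o["tcp_pos"],np.round(R,3).tolist(),o["q"])
t=cv2.imread("pics/top0.png"); s=cv2.imread("pics/scene0.png")
# hole ellipse centre in both views
et=cv2.fitEllipseDirect(edge(t,(415.5,242.5),20,32,1)); 
g=cv2.GaussianBlur(cv2.cvtColor(s,cv2.COLOR_BGR2GRAY),(0,0),.7)
es=cv2.fitEllipseDirect(edge(s,(255,258),12,27,1)); print(et,es,tri(et[0],es[0]))
d=np.array([580,217.1])-o["tcp_pos"][:2]; print("shift units",R[:2,:2].T@d/40, "angle",np.degrees(np.arctan2(R[1,0],R[0,0])))
```

```text
3.1 [579.42885365 213.87344413 193.54108737] [[-0.043, 0.999, -0.001], [0.999, 0.043, -0.0], [-0.0, -0.001, -1.0]] [1.71034936e+01 8.03990028e+00 6.75489922e+01 8.91612531e-04
 1.04479711e+02 1.46673567e+01]
((416.3830871582031, 241.6479034423828), (52.334983825683594, 59.46642303466797), 119.80189514160156) ((254.18898010253906, 256.9645690917969), (37.67583084106445, 45.34855270385742), 88.48808288574219) (array([ 561.44643315, -208.57032456,  126.05470648]), np.float64(1.8381484487390183))
shift units [0.07998399 0.01769472] angle 92.43636895802025
```

Request:
arm_command([
  [0.08, 0.018, 0, -0.0211],
  [0, 0, 0, -0.0211],
  [0, 0, 0, -0.0211],
  [0, 0, 0, -0.0211],
  [0, 0, 0, -0.0211],
  [0, 0, 0, -0.0211],
  [0, 0, 0, -0.0211],
  [0, 0, 0, -0.0211],
  [0, 0, 0, -0.0211],
  [0, 0, 0, -0.0211],
])

```text
t: 4.1
tcp_pos: [580.1, 217.1, 193.5]
tool_rot: [[-0.98, 0.201, -0.001], [0.201, 0.98, -0.0], [0.001, -0.001, -1.0]]
wrist_force: [-0.7, -0.2, -0.1]
gripper_width: 0.998
finger_force: 0.0
```

Request:
arm_command([
  [0, 0, 0.6, 0],
  [0, 0, 0.6, 0],
  [0, 0, 0.6, 0],
  [0, 0, 0.2, 0],
  [0, 0, 0, 0],
])

```text
t: 4.6
tcp_pos: [579.3, 216.8, 112.3]
tool_rot: [[-0.978, 0.207, -0.004], [0.207, 0.978, -0.001], [0.003, -0.002, -1.0]]
wrist_force: [-0.9, 1.1, 0.6]
gripper_width: 1.0
finger_force: 0.0
```

Run:
```python
from h import *
o=ctrl.get_obs(); print(o["tcp_pos"],o["q"])
a=imaging.get_image("top")[180:290,160:280,::-1]; b=imaging.get_image("scene")[150:260,350:470,::-1]
cv2.imwrite("pics/c3.png",np.hstack([cv2.resize(x,(400,367),interpolation=3) for x in(a,b)]))
```

```text
[579.27605882 216.84685697 112.2583083 ] [ 1.73711091e+01  8.22468522e+00  7.55704952e+01  1.26190889e-03
  9.64181322e+01 -6.07089635e+01]
```

View pics/c3.png

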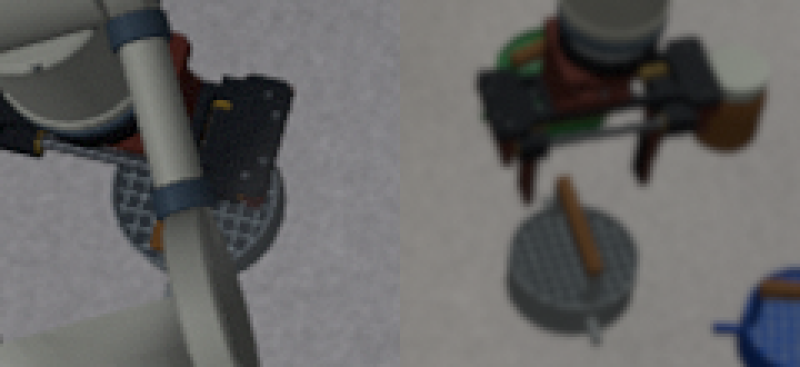

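The fingers straddle the bar: in the scene crop they are at (525,180) and (645,165), and the bar runs (565,180)–(595,270). I'll lower and grip.

Request:
arm_command([
  [0, 0, 0.36, 0],
  [0, 0, 0.36, 0],
  [0, 0, 0.36, 0],
  [0, 0, 0, 0],
  [0, 0, 0, 0],
])

```text
t: 5.2
tcp_pos: [579.8, 217.0, 70.1]
tool_rot: [[-0.978, 0.206, -0.002], [0.206, 0.978, -0.0], [0.001, -0.001, -1.0]]
wrist_force: [0.1, -0.3, 0.5]
gripper_width: 1.001
finger_force: 0.0
```

Request:
arm_command([
  [0, 0, 0, 0],
  [0, 0, 0, 0],
  [0, 0, 0, 0],
  [0, 0, 0, 0],
  [0, 0, 0, 0],
  [0, 0, 0, 0],
  [0, 0, 0, 0],
  [0, 0, 0, 0],
  [0, 0, 0, 0],
  [0, 0, 0, 0],
], gripper=1)

```text
t: 6.2
tcp_pos: [580.2, 217.2, 71.0]
tool_rot: [[-0.978, 0.207, -0.0], [0.207, 0.978, 0.0], [0.0, 0.0, -1.0]]
wrist_force: [-0.0, -0.5, 0.2]
gripper_width: 0.128
finger_force: 0.0
```

Request:
arm_command([
  [0, 0, 0, 0],
  [0, 0, -0.1, 0],
  [0, 0, -0.3, 0],
  [0, 0, -0.6, 0],
  [0, 0, -0.8, 0],
  [0, 0, -0.8, 0],
  [0, 0, -0.8, 0],
  [0, 0, -0.6, 0],
  [0, 0, 0, 0],
  [0, 0, 0, 0],
])

```text
t: 7.2
tcp_pos: [580.5, 217.2, 231.7]
tool_rot: [[-0.978, 0.207, 0.002], [0.207, 0.978, 0.0], [-0.001, 0.001, -1.0]]
wrist_force: [0.2, -0.9, -1.2]
gripper_width: 0.006
finger_force: 0.0
```

Run:
```python
from h import *
o=ctrl.get_obs(); print(o["tcp_pos"],o["q"],o["wrist_force"],o["torque"],o["gripper_width"],np.round(o["tool_rot"],3))
b=imaging.get_image("scene")[60:280,300:520,::-1]
cv2.imwrite("pics/c4.png",cv2.resize(b,(500,500),interpolation=3))
```

```text
[580.51434116 217.22178657 231.68709407] [ 1.73703294e+01  8.91183478e+00  6.27101637e+01  7.69598947e-04
  1.08286428e+02 -6.07099998e+01] [ 0.19491524 -0.85176303 -1.20924163] [ 0.05131522 -0.17142196 -0.02056859] 0.005746918360617345 [[-0.978  0.207  0.002]
 [ 0.207  0.978  0.   ]
 [-0.001  0.001 -1.   ]]
```

View pics/c4.png

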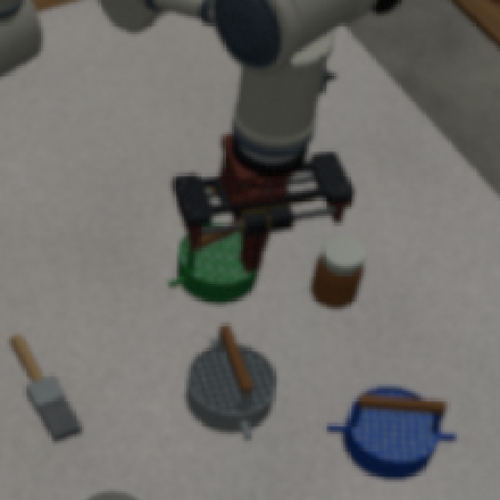

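The grasp missed: the gripper shut fully at width 0.006, and the sieve is unmoved, with its handle still at scene (403,217). The shut fingertip appears at scene (410,178). I'll compare that with where the TCP projects.

Run:
```python
from h import *
def proj(n,P):
    f,cx,cy,T=cal(n); p=T[:3,:3].T@(np.array(P)-T[:3,3]); return p[0]/p[2]*f+cx,p[1]/p[2]*f+cy
print("scene tcp now",proj("scene",[580.5,217.2,231.7]),"at 112",proj("scene",[579.3,216.8,112.3]))
print("handle",proj("scene",[580,217,88]),proj("top",[580,217,95]))
s=cv2.cvtColor(imaging.get_image("scene"),4); t=cv2.cvtColor(imaging.get_image("top"),4)
print(brown(s,(385,195,40,50))[0])
print("pins scene",proj("scene",[656.5,201.3,27]),proj("scene",[504,232.4,27]))
a=cv2.resize(t[150:290,150:290],(400,400),interpolation=3); b=cv2.resize(s[140:260,340:460],(400,400),interpolation=3)
cv2.imwrite("pics/c5.png",np.hstack([a,b]))
```

```text
scene tcp now (np.float64(408.4221506494164), np.float64(183.06497226100532)) at 112 (np.float64(403.2151074837672), np.float64(211.34739941567253))
handle (np.float64(402.4920192342418), np.float64(216.85409263131376)) (np.float64(213.95028340131023), np.float64(231.656614812282))
[403.56130268 218.17816092]
pins scene (np.float64(408.3494397556974), np.float64(251.81001439381177)) (np.float64(392.7236824592467), np.float64(208.92018496195675))
```

View pics/c5.png

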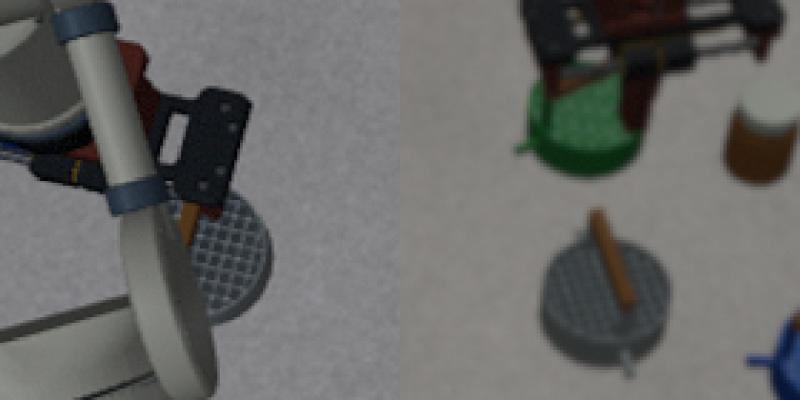

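The fingertip projects about 5 px higher than the TCP reading says it should. I'll triangulate the visible tip, top (227,225) and scene (409,178.5).

Run:
```python
from h import *
print(tri([227.5,225],[409,178.5]))
f,cx,cy,T=cal("top"); p=T[:3,:3].T@(np.array([580.5,217.2,231.7])-T[:3,3]); print(p[:2]/p[2]*f+[cx,cy])
o=ctrl.get_obs(); print(o["t"],o["tcp_pos"],o["gripper_width"],o["finger_force"])
for n in("top","scene"):
    im=imaging.get_image(n)[:,:,::-1].astype(int); x,y,w,h=dict(top=(205,200,40,40),scene=(395,155,30,35))[n]
    c=im[y:y+h,x:x+w]; m=(c[...,2]>c[...,1]+12)&(c[...,2]<90)&(c[...,1]<45)
    yy,xx=np.nonzero(m); print(n,[(int(v+y),int(xx[yy==v].min()+x),int(xx[yy==v].max()+x)) for v in np.unique(yy)[-8:]])
```

```text
(array([570.19419534, 189.80182084, 240.6731473 ]), np.float64(60.01379438331422))
[198.92796954 214.30746534]
7.35 [579.67586293 216.95535515 228.84704677] 0.006886988258231698 0.0
top [(228, 218, 218), (229, 217, 217), (230, 217, 217), (231, 217, 217), (232, 216, 216), (233, 216, 216), (234, 216, 216), (235, 215, 216)]
scene [(170, 408, 411), (171, 407, 413), (172, 407, 410), (173, 407, 410), (174, 407, 411), (175, 408, 412), (176, 408, 409), (177, 408, 408)]
```

The top "tip" was the finger mount, since the TCP itself is hidden there. The scene view alone puts the real tips about 20 mm above the reported TCP, so the fingers closed over the bar. I'll try again about 15 mm lower, which stays clear of the rim either way, and watch the width.

Request:
arm_command([
  [0, 0, 0, 0],
  [0, 0, 0, 0],
  [0, 0, 0, 0],
  [0, 0, 0, 0],
  [0, 0, 0.5, 0],
  [0, 0, 0.5, 0],
  [0, 0, 0.5, 0],
  [0, 0, 0.5, 0],
  [0, 0, 0.5, 0],
  [0, 0, 0, 0],
], gripper=-1)

```text
t: 8.45
tcp_pos: [578.7, 216.7, 127.4]
tool_rot: [[-0.978, 0.207, -0.006], [0.207, 0.978, -0.002], [0.005, -0.003, -1.0]]
wrist_force: [-0.3, 0.2, -0.9]
gripper_width: 0.876
finger_force: 0.0
```

Request:
arm_command([
  [0, 0, 0, 0],
  [0, 0, 0.4, 0],
  [0, 0, 0.4, 0],
  [0, 0, 0.4, 0],
  [0, 0, 0.3, 0],
  [0, 0, 0.2, 0],
  [0, 0, 0.18, 0],
  [0, 0, 0, 0],
  [0, 0, 0, 0],
])

```text
t: 9.35
tcp_pos: [580.4, 217.2, 56.2]
tool_rot: [[-0.978, 0.206, 0.0], [0.206, 0.978, 0.0], [-0.0, 0.0, -1.0]]
wrist_force: [-0.1, 0.1, 0.0]
gripper_width: 0.994
finger_force: 0.0
```

Request:
arm_command([
  [0, 0, 0, 0],
  [0, 0, 0, 0],
  [0, 0, 0, 0],
  [0, 0, 0, 0],
  [0, 0, 0, 0],
  [0, 0, 0, 0],
  [0, 0, 0, 0],
  [0, 0, 0, 0],
  [0, 0, 0, 0],
  [0, 0, 0, 0],
], gripper=1)

```text
t: 10.35
tcp_pos: [580.3, 217.4, 55.8]
tool_rot: [[-0.978, 0.206, 0.0], [0.206, 0.978, 0.0], [0.0, 0.0, -1.0]]
wrist_force: [0.0, -0.5, -3.0]
gripper_width: 0.146
finger_force: 30.0
```

Request:
arm_command([
  [0, 0, 0, 0],
  [0, 0, 0, 0],
  [0, 0, 0, 0],
  [0, 0, 0, 0],
])

```text
t: 10.75
tcp_pos: [580.2, 217.3, 55.9]
tool_rot: [[-0.978, 0.206, 0.0], [0.206, 0.978, 0.0], [-0.0, 0.0, -1.0]]
wrist_force: [-0.4, 1.0, -0.3]
gripper_width: 0.144
finger_force: 30.0
```

It's gripped: width 12.8 mm, force 30 N. While held, sieve_centre z is about TCP z minus 8. I'll lift and carry it above the tub.

Request:
arm_command([
  [0, 0, -0.1, 0],
  [0, 0, -0.3, 0],
  [0, 0, -0.5, 0],
  [0, 0, -0.7, 0],
  [0, 0, -0.8, 0],
  [0, 0, -0.8, 0],
  [0, 0, -0.7, 0],
  [0, 0, -0.5, 0],
  [0, 0, 0, 0],
  [0, 0, 0, 0],
])

```text
t: 11.75
tcp_pos: [580.3, 217.0, 231.7]
tool_rot: [[-0.978, 0.207, 0.0], [0.207, 0.978, -0.0], [-0.0, -0.0, -1.0]]
wrist_force: [-0.5, 0.4, -4.0]
gripper_width: 0.144
finger_force: 30.0
```

Request:
arm_command([
  [-0.07, -0.4, 0, 0],
  [-0.1, -0.6, 0, 0],
  [-0.13, -0.8, 0, 0],
  [-0.13, -0.8, 0, 0],
  [-0.13, -0.8, 0, 0],
  [-0.13, -0.8, 0, 0],
  [-0.13, -0.8, 0, 0],
  [-0.13, -0.8, 0, 0],
  [-0.13, -0.8, 0, 0],
  [-0.13, -0.8, 0, 0],
])

```text
t: 12.75
tcp_pos: [565.1, -84.6, 229.7]
tool_rot: [[-0.978, 0.207, -0.003], [0.207, 0.978, 0.0], [0.003, -0.0, -1.0]]
wrist_force: [0.6, -0.4, -3.9]
gripper_width: 0.149
finger_force: 30.0
```

Request:
arm_command([
  [-0.13, -0.8, 0, 0],
  [-0.13, -0.8, 0, 0],
  [-0.13, -0.7, 0, 0],
  [-0.13, -0.5, 0, 0],
  [-0.1, -0.3, 0, 0],
  [0, 0, 0, -0.0118],
  [0, 0, 0, -0.0118],
  [0, 0, 0, 0],
  [0, 0, 0, 0],
  [0, 0, 0, 0],
])

```text
t: 13.75
tcp_pos: [565.0, -208.7, 231.5]
tool_rot: [[-0.998, 0.061, -0.001], [0.061, 0.998, 0.0], [0.001, 0.0, -1.0]]
wrist_force: [0.1, 1.2, -3.7]
gripper_width: 0.141
finger_force: 30.0
```

Run:
```python
from h import *
o=ctrl.get_obs(); R=o["tool_rot"];print(o["t"],o["tcp_pos"],o["q"],o["wrist_force"],o["torque"],o["gripper_width"],np.degrees(np.arctan2(R[1,0],R[0,0])))
t=cv2.cvtColor(imaging.get_image("top"),4); s=cv2.cvtColor(imaging.get_image("scene"),4)
a=cv2.resize(t[180:300,350:470],(400,400),interpolation=3); b=cv2.resize(s[180:310,190:320],(400,400),interpolation=3)
cv2.imwrite("pics/c6.png",cv2.convertScaleAbs(np.hstack([a,b]),alpha=1.5))
cv2.imwrite("pics/top6.png",t);cv2.imwrite("pics/scene6.png",s)
```

```text
13.75 [ 565.00128162 -208.71034701  231.45481799] [-2.35097778e+01  6.26380945e+00  6.56141966e+01 -5.69363659e-04
  1.08157180e+02 -1.10026478e+02] [ 0.05069743  1.1809919  -3.70217242] [ 0.05514593 -0.1401115   0.00334753] 0.14081079009809522 176.5165267837595
```

View pics/c6.png

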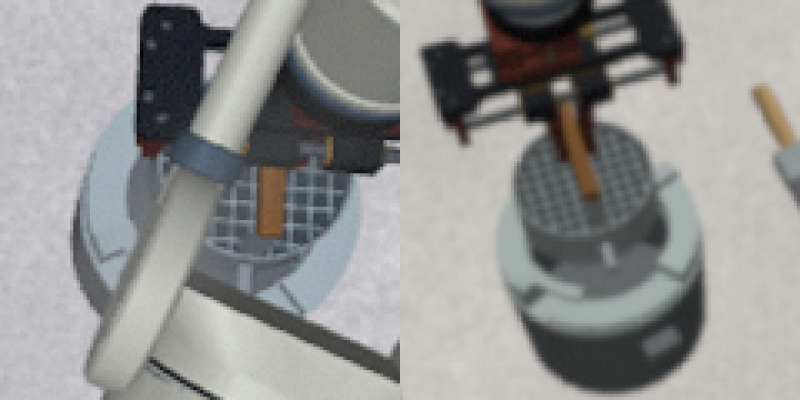

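The sieve is held level over the collar. The front pin tip is at scene (258.9,265), the rear pin tip at about top (423.8,266). I'll locate its axis from those tips.

Run:
```python
from h import *
a=plane("scene",[[258.9,265.6]],202.5)[0]; b=plane("top",[[423.8,267]],202.5)[0]
print(a,b,(a+b)/2,np.linalg.norm(a-b),np.degrees(np.arctan2(*(a-b)[::-1])))
# sharper pin tips: intensity profiles
t=cv2.imread("pics/top6.png",0);s=cv2.imread("pics/scene6.png",0)
print(t[256:276,419:429]); print(s[252:272,253:265])
o=ctrl.get_obs();R=o["tool_rot"][:2,:2];print("to tub units",R.T@(np.array([561.3,-208.6])-o["tcp_pos"][:2])/40)
```

```text
[ 640.08795541 -212.71549382] [ 495.26610551 -207.65182328] [ 567.67703046 -210.18365855] 144.91034803188674 -2.002521077931638
[[ 89  87  87  85  78  82  76  70  68  60]
 [ 71  75  76  76  75  81  85  85  86  84]
 [ 66  68  64  63  63  66  72  70  74  70]
 [ 68  62  74  87  86  79  72  60  62  59]
 [ 66  65  78  94  95  91  80  59  58  58]
 [ 68  68  79  93  96  95  78  59  66  65]
 [ 69  73  81  94  96  92  76  63  67  69]
 [ 70  70  82  94  96  92  74  64  70  67]
 [ 71  71  84  97  98  93  75  65  71  68]
 [ 64  72  86  97  97  92  76  64  68  71]
 [ 55  58  78  93  97  91  75  68  67  68]
 [ 52  51  56  66  81  87  74  61  75  94]
 [ 51  49  50  50  57  65  63  78 102 113]
 [ 49  53  49  50  49  48  50  64  78  95]
 [ 49  50  49  49  49  49  47  49  48  59]
 [ 47  50  48  50  47  51  49  48  49  47]
 [ 86  54  45  48  49  49  49  48  48  49]
 [128 115  84  52  44  43  47  49  48  51]
 [138 136 126 121 106  72  56  44  46  49]
 [137 137 137 137 134 126 113  84  52  45]]
[[51 50 52 55 61 68 72 69 65 63 58 51]
 [55 56 58 60 62 65 67 63 59 54 49 47]
 [62 64 65 63 60 60 60 55 52 49 48 46]
 [64 64 64 59 55 53 53 50 48 48 48 47]
 [59 57 57 54 51 50 48 48 49 47 48 48]
 [53 52 52 55 55 51 49 48 48 48 48 47]
 [51 53 59 67 67 59 52 49 48 49 47 47]
 [51 57 69 79 81 71 56 50 50 48 49 49]
 [52 60 74 87 90 79 62 51 50 48 51 52]
 [52 59 73 87 92 85 68 55 50 53 54 57]
 [51 57 69 84 93 88 74 59 54 57 59 63]
 [51 54 64 80 91 91 80 66 61 63 65 66]
 [53 55 62 75 89 92 85 72 67 66 66 67]
 [59 59 63 73 84 89 84 74 68 67 67 67]
 [64 65 65 70 76 79 75 69 67 68 67 67]
 [67 66 67 68 69 66 64 64 64 67 67 67]
 [66 67 67 66 65 62 62 63 66 66 67 69]
 [68 68 67 67 66 65 64 65 67 68 66 67]
 [68 67 67 67 67 66 67 67 68 68 67 67]
 [68 68 69 66 67 67 68 67 67 66 68 67]]
to tub units [ 0.09501532 -0.00300975]
```

The pin tip puts the axis within about 2 mm of the TCP. I'll correct by 3 mm in x towards the tub's axis and go down to just above the collar.

Request:
arm_command([
  [0.075, 0, 0, 0],
  [0, 0, 0.2, 0],
  [0, 0, 0.2, 0],
  [0, 0, 0.1, 0],
  [0, 0, 0.1, 0],
  [0, 0, 0, 0],
  [0, 0, 0, 0],
])

```text
t: 14.55
tcp_pos: [562.1, -208.7, 207.8]
tool_rot: [[-0.998, 0.06, -0.0], [0.06, 0.998, 0.0], [0.0, 0.0, -1.0]]
wrist_force: [-0.1, -0.3, -2.9]
gripper_width: 0.143
finger_force: 30.0
```

Request:
arm_command([
  [0, 0, 0.05, 0],
  [0, 0, 0.05, 0],
  [0, 0, 0.05, 0],
  [0, 0, 0, 0],
])

```text
t: 14.95
tcp_pos: [562.0, -208.7, 201.4]
tool_rot: [[-0.998, 0.06, -0.001], [0.06, 0.998, 0.0], [0.001, 0.0, -1.0]]
wrist_force: [0.3, 0.1, -3.4]
gripper_width: 0.152
finger_force: 30.0
```

Request:
arm_command([
  [0, 0, 0.05, 0],
  [0, 0, 0.05, 0],
  [0, 0, 0.05, 0],
  [0, 0, 0, 0],
])

```text
t: 15.35
tcp_pos: [562.0, -208.7, 195.3]
tool_rot: [[-0.998, 0.06, -0.001], [0.06, 0.998, 0.0], [0.001, 0.0, -1.0]]
wrist_force: [0.3, -0.1, -4.1]
gripper_width: 0.141
finger_force: 30.0
```

Request:
arm_command([
  [0, 0, 0.05, 0],
  [0, 0, 0.05, 0],
  [0, 0, 0.05, 0],
  [0, 0, 0, 0],
])

```text
t: 15.75
tcp_pos: [562.0, -208.7, 189.3]
tool_rot: [[-0.998, 0.06, -0.001], [0.06, 0.998, 0.0], [0.001, 0.0, -1.0]]
wrist_force: [0.6, -0.2, -4.0]
gripper_width: 0.146
finger_force: 30.0
```

Request:
arm_command([
  [0, 0, 0.05, 0],
  [0, 0, 0.05, 0],
  [0, 0, 0, 0],
])

```text
t: 16.05
tcp_pos: [562.0, -208.7, 185.3]
tool_rot: [[-0.998, 0.06, -0.001], [0.06, 0.998, 0.0], [0.001, 0.0, -1.0]]
wrist_force: [0.3, -0.6, -4.5]
gripper_width: 0.147
finger_force: 30.0
```

Request:
arm_command([
  [0, 0, 0.05, 0],
  [0, 0, 0.05, 0],
  [0, 0, 0, 0],
])

```text
t: 16.35
tcp_pos: [562.0, -208.7, 181.4]
tool_rot: [[-0.998, 0.06, -0.001], [0.06, 0.998, 0.0], [0.001, 0.0, -1.0]]
wrist_force: [-0.5, 0.0, -3.5]
gripper_width: 0.146
finger_force: 30.0
```

Request:
arm_command([
  [0, 0, 0.05, 0],
  [0, 0, 0.05, 0],
  [0, 0, 0, 0],
])

```text
t: 16.65
tcp_pos: [562.0, -208.7, 177.4]
tool_rot: [[-0.998, 0.06, -0.001], [0.06, 0.998, 0.0], [0.001, 0.0, -1.0]]
wrist_force: [-0.1, 0.3, -3.1]
gripper_width: 0.145
finger_force: 30.0
```

Request:
arm_command([
  [0, 0, 0.05, 0],
  [0, 0, 0.05, 0],
  [0, 0, 0, 0],
])

```text
t: 16.95
tcp_pos: [562.0, -208.7, 173.4]
tool_rot: [[-0.998, 0.06, -0.001], [0.06, 0.998, 0.0], [0.001, 0.0, -1.0]]
wrist_force: [-0.3, 0.2, -2.8]
gripper_width: 0.141
finger_force: 30.0
```

Request:
arm_command([
  [0, 0, 0.05, 0],
  [0, 0, 0.05, 0],
  [0, 0, 0, 0],
])

```text
t: 17.25
tcp_pos: [562.0, -208.7, 169.3]
tool_rot: [[-0.998, 0.06, -0.001], [0.06, 0.998, 0.0], [0.001, 0.0, -1.0]]
wrist_force: [0.1, 0.4, -4.0]
gripper_width: 0.145
finger_force: 30.0
```

Request:
arm_command([
  [0, 0, 0.05, 0],
  [0, 0, 0.05, 0],
  [0, 0, 0, 0],
])

```text
t: 17.55
tcp_pos: [562.0, -208.7, 165.4]
tool_rot: [[-0.998, 0.06, -0.001], [0.06, 0.998, 0.0], [0.001, 0.0, -1.0]]
wrist_force: [-0.4, 0.8, -3.9]
gripper_width: 0.142
finger_force: 30.0
```

Request:
arm_command([
  [0, 0, 0.03, 0],
  [0, 0, 0.02, 0],
  [0, 0, 0, 0],
  [0, 0, 0, 0],
])

```text
t: 17.95
tcp_pos: [562.1, -208.7, 163.8]
tool_rot: [[-0.998, 0.06, -0.0], [0.06, 0.998, 0.0], [0.0, 0.0, -1.0]]
wrist_force: [0.7, -0.1, -3.1]
gripper_width: 0.147
finger_force: 30.0
```

Request:
arm_command([
  [0, 0, 0.025, 0],
  [0, 0, 0, 0],
])

```text
t: 18.15
tcp_pos: [562.1, -208.7, 162.7]
tool_rot: [[-0.998, 0.06, -0.0], [0.06, 0.998, 0.0], [0.0, 0.0, -1.0]]
wrist_force: [-0.5, 0.6, -3.3]
gripper_width: 0.148
finger_force: 30.0
```

Request:
arm_command([
  [0, 0, 0.025, 0],
  [0, 0, 0, 0],
])

```text
t: 18.35
tcp_pos: [562.2, -208.8, 161.8]
tool_rot: [[-0.998, 0.06, 0.0], [0.06, 0.998, -0.0], [-0.0, -0.0, -1.0]]
wrist_force: [-0.5, -0.7, -4.1]
gripper_width: 0.148
finger_force: 30.0
```

Request:
arm_command([
  [0, 0, 0.02, 0],
  [0, 0, 0, 0],
])

```text
t: 18.55
tcp_pos: [562.2, -208.8, 161.7]
tool_rot: [[-0.998, 0.06, 0.001], [0.06, 0.998, -0.0], [-0.001, -0.0, -1.0]]
wrist_force: [-1.0, 0.5, -0.8]
gripper_width: 0.14
finger_force: 30.0
```

Contact came at TCP 161.7, where sieve_centre z is about 154 as expected for pins on the ledge, and the side forces are small. I'll press lightly and begin the clockwise twist (tool +yaw).

Request:
arm_command([
  [0, 0, 0.015, 0],
  [0, 0, 0, 0.01],
  [0, 0, 0, 0.01],
  [0, 0, 0, 0.01],
])

```text
t: 18.95
tcp_pos: [562.7, -209.1, 161.7]
tool_rot: [[-0.969, 0.248, 0.002], [0.248, 0.969, -0.001], [-0.003, -0.001, -1.0]]
wrist_force: [-0.5, -0.4, 2.8]
gripper_width: 0.149
finger_force: 30.0
```

```bash
cat > st.py <<'E'
from h import *
o=ctrl.get_obs(); R=o["tool_rot"]; print(o["t"],np.round(o["tcp_pos"],2),"F",np.round(o["wrist_force"],1),"T",np.round(o["torque"],3),"ang",round(np.degrees(np.arctan2(R[1,0],R[0,0])),2))
E
python3 st.py
```

```text
18.95 [ 562.7  -209.05  161.69] F [-0.5 -0.4  2.8] T [-0.057 -0.093  0.221] ang 165.65
```

Request:
arm_command([
  [0, 0, 0, 0.01],
  [0, 0, 0, 0.01],
  [0, 0, 0, 0.01],
  [0, 0, 0, 0.01],
])

```text
t: 19.35
tcp_pos: [562.7, -209.1, 161.7]
tool_rot: [[-0.877, 0.481, 0.002], [0.481, 0.877, -0.001], [-0.003, 0.0, -1.0]]
wrist_force: [-0.5, 0.2, 2.6]
gripper_width: 0.146
finger_force: 30.0
```

```bash
python3 st.py
```

```text
19.35 [ 562.69 -209.06  161.69] F [-0.5  0.2  2.6] T [-0.061 -0.081  0.241] ang 151.25
```

Friction torque is 0.24 N m under a 6.5 N load, so I'll ease the press slightly and continue to near the notch.

Request:
arm_command([
  [0, 0, -0.008, 0.008],
  [0, 0, 0, 0.01],
  [0, 0, 0, 0.01],
  [0, 0, 0, 0.01],
  [0, 0, 0, 0],
])

```text
t: 19.85
tcp_pos: [562.6, -209.0, 161.7]
tool_rot: [[-0.739, 0.673, 0.002], [0.673, 0.739, -0.001], [-0.002, 0.001, -1.0]]
wrist_force: [-0.7, -0.1, 2.5]
gripper_width: 0.143
finger_force: 30.0
```

```bash
python3 st.py
```

```text
19.85 [ 562.57 -208.95  161.66] F [-0.7 -0.1  2.5] T [ 0.    -0.111 -0.025] ang 137.67
```

Request:
arm_command([
  [0, 0, 0, 0.006],
  [0, 0, 0, 0.006],
  [0, 0, 0, 0],
])

```text
t: 20.15
tcp_pos: [562.5, -208.9, 161.7]
tool_rot: [[-0.688, 0.726, 0.002], [0.726, 0.688, -0.001], [-0.002, 0.001, -1.0]]
wrist_force: [0.0, 0.1, 2.7]
gripper_width: 0.146
finger_force: 30.0
```

```bash
python3 st.py
```

```text
20.15 [ 562.53 -208.91  161.68] F [0.  0.1 2.7] T [-0.053 -0.074  0.082] ang 133.45
```

Request:
arm_command([
  [0, 0, 0, 0.005],
  [0, 0, 0, 0.005],
  [0, 0, 0, 0],
])

```text
t: 20.45
tcp_pos: [562.1, -209.3, 161.2]
tool_rot: [[-0.641, 0.768, 0.0], [0.768, 0.641, -0.001], [-0.001, -0.0, -1.0]]
wrist_force: [-0.3, -1.9, 1.6]
gripper_width: 0.143
finger_force: 30.0
```

Request:
arm_command([
  [0, 0, 0, 0.005],
  [0, 0, 0, 0.003],
  [0, 0, 0, 0],
])

```text
t: 20.75
tcp_pos: [562.5, -208.4, 160.1]
tool_rot: [[-0.601, 0.799, 0.0], [0.799, 0.601, 0.001], [0.001, 0.001, -1.0]]
wrist_force: [1.3, 0.6, -1.4]
gripper_width: 0.145
finger_force: 30.0
```

```bash
python3 st.py
```

```text
20.75 [ 562.52 -208.37  160.13] F [ 1.3  0.6 -1.4] T [ 0.131 -0.511 -0.119] ang 126.96
```

z is dropping (160.1 at angle 127°), so the pins are at the notch. I'll stop turning and lower gently.

Request:
arm_command([
  [0, 0, 0.025, 0],
  [0, 0, 0, 0],
])

```text
t: 20.95
tcp_pos: [562.5, -208.5, 159.7]
tool_rot: [[-0.601, 0.799, 0.001], [0.799, 0.601, 0.0], [-0.0, 0.001, -1.0]]
wrist_force: [2.2, -0.3, 0.1]
gripper_width: 0.145
finger_force: 30.0
```

```bash
python3 st.py
```

```text
20.95 [ 562.54 -208.54  159.73] F [ 2.2 -0.3  0.1] T [ 0.214 -0.568 -0.145] ang 126.95
```

Torque is now -0.145 N m, so the pins are being pulled onward on the notch's near edge. I'll add a little more clockwise turn.

Request:
arm_command([
  [0, 0, 0, 0.004],
  [0, 0, 0, 0],
])

```text
t: 21.15
tcp_pos: [561.8, -208.6, 159.2]
tool_rot: [[-0.579, 0.815, -0.001], [0.815, 0.579, 0.0], [0.001, -0.001, -1.0]]
wrist_force: [1.9, 1.0, -1.2]
gripper_width: 0.147
finger_force: 30.0
```

```bash
python3 st.py
```

```text
21.15 [ 561.82 -208.59  159.18] F [ 1.9  1.  -1.2] T [ 0.161 -0.386 -0.06 ] ang 125.41
```

Request:
arm_command([
  [0, 0, 0, 0.004],
  [0, 0, 0, 0],
])

```text
t: 21.35
tcp_pos: [561.9, -208.4, 159.1]
tool_rot: [[-0.559, 0.829, -0.001], [0.829, 0.559, 0.001], [0.001, -0.0, -1.0]]
wrist_force: [0.5, 0.6, -3.5]
gripper_width: 0.147
finger_force: 30.0
```

```bash
python3 st.py
```

```text
21.35 [ 561.89 -208.45  159.05] F [ 0.5  0.6 -3.5] T [ 0.164 -0.309  0.062] ang 123.98
```

Fz is back to the free weight, so the pins are hanging over the notch. I'll lower in small steps.

Request:
arm_command([
  [0, 0, 0.025, 0],
  [0, 0, 0, 0],
])

```text
t: 21.55
tcp_pos: [562.0, -208.6, 158.3]
tool_rot: [[-0.56, 0.829, -0.001], [0.829, 0.56, 0.0], [0.001, -0.0, -1.0]]
wrist_force: [1.4, 1.2, -3.2]
gripper_width: 0.143
finger_force: 30.0
```

Request:
arm_command([
  [0, 0, 0.025, 0],
  [0, 0, 0, 0],
])

```text
t: 21.75
tcp_pos: [562.2, -208.7, 157.6]
tool_rot: [[-0.56, 0.829, -0.0], [0.829, 0.56, 0.0], [0.0, 0.0, -1.0]]
wrist_force: [1.0, 0.1, -2.8]
gripper_width: 0.144
finger_force: 30.0
```

```bash
python3 st.py
```

```text
21.75 [ 562.16 -208.71  157.61] F [ 1.   0.1 -2.8] T [ 0.188 -0.406  0.035] ang 124.02
```

Request:
arm_command([
  [0, 0, 0.02, 0],
  [0, 0, 0, 0],
])

```text
t: 21.95
tcp_pos: [562.2, -208.7, 156.9]
tool_rot: [[-0.559, 0.829, 0.0], [0.829, 0.559, 0.0], [-0.0, 0.0, -1.0]]
wrist_force: [1.1, 0.7, -3.4]
gripper_width: 0.143
finger_force: 30.0
```

Request:
arm_command([
  [0, 0, 0.02, 0],
  [0, 0, 0, 0],
])

```text
t: 22.15
tcp_pos: [562.2, -208.7, 156.2]
tool_rot: [[-0.559, 0.829, 0.0], [0.829, 0.559, -0.0], [-0.0, 0.0, -1.0]]
wrist_force: [2.1, 0.3, -2.1]
gripper_width: 0.141
finger_force: 30.0
```

```bash
python3 st.py
```

```text
22.15 [ 562.22 -208.71  156.22] F [ 2.1  0.3 -2.1] T [ 0.213 -0.49  -0.039] ang 124.02
```

Request:
arm_command([
  [0, 0, 0.015, 0],
  [0, 0, 0, 0],
  [0, 0, 0, 0],
])

```text
t: 22.45
tcp_pos: [562.3, -208.7, 156.1]
tool_rot: [[-0.559, 0.829, 0.001], [0.829, 0.559, -0.0], [-0.001, 0.0, -1.0]]
wrist_force: [-0.5, 1.5, 1.8]
gripper_width: 0.146
finger_force: 30.0
```

```bash
python3 st.py
python3 - <<'E'
from h import *
b=imaging.get_image("scene")[180:310,190:320,::-1]
cv2.imwrite("pics/c7.png",cv2.convertScaleAbs(cv2.resize(b,(520,520),interpolation=3),alpha=1.6))
E
```

```text
22.45 [ 562.28 -208.75  156.15] F [-0.5  1.5  1.8] T [ 0.351 -0.323 -0.005] ang 124.02
```

View pics/c7.png

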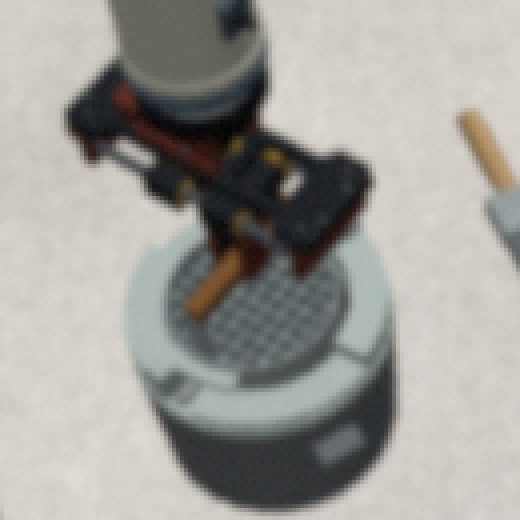

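The pin shows in the collar gap at crop (180,385), the drum sits down in the collar and the load is supported. I'll let go and rise.

Request:
arm_command([
  [0, 0, 0, 0],
  [0, 0, 0, 0],
  [0, 0, 0, 0],
  [0, 0, 0, 0],
  [0, 0, 0, 0],
  [0, 0, 0, 0],
  [0, 0, 0, 0],
  [0, 0, 0, 0],
  [0, 0, 0, 0],
  [0, 0, 0, 0],
], gripper=-1)

```text
t: 23.5
tcp_pos: [562.2, -208.7, 155.6]
tool_rot: [[-0.559, 0.829, 0.0], [0.829, 0.559, 0.0], [-0.0, 0.0, -1.0]]
wrist_force: [0.4, 0.2, 0.2]
gripper_width: 0.985
finger_force: 0.0
```

Request:
arm_command([
  [0, 0, -0.1, 0],
  [0, 0, -0.3, 0],
  [0, 0, -0.6, 0],
  [0, 0, -0.8, 0],
  [0, 0, -0.8, 0],
  [0, 0, -0.8, 0],
  [0, 0, -0.8, 0],
  [0, 0, -0.4, 0],
  [0, 0, 0, 0],
  [0, 0, 0, 0],
])

```text
t: 24.5
tcp_pos: [562.3, -208.8, 339.7]
tool_rot: [[-0.559, 0.829, 0.001], [0.829, 0.559, -0.0], [-0.001, 0.0, -1.0]]
wrist_force: [0.2, 0.4, 0.8]
gripper_width: 1.001
finger_force: 0.0
```

```bash
python3 st.py
python3 - <<'E'
from h import *
s=cv2.cvtColor(imaging.get_image("scene"),4);cv2.imwrite("pics/s8.png",s)
b=s[170:310,185:325]
try:
    c,bx,a=brown(s,(225,225,60,45)); print(c,a,plane("scene",[c],192),plane("scene",bx,195))
except Exception as e: print(e)
cv2.imwrite("pics/c8.png",cv2.convertScaleAbs(cv2.resize(b,(560,560),interpolation=3),alpha=1.6))
E
```

```text
24.5 [ 562.28 -208.8   339.75] F [0.2 0.4 0.8] T [-0.027 -0.044  0.055] ang 124.02
[250.40875912 244.81751825] 137.0 [[ 568.06312628 -210.84143123]] [[ 589.66082512 -253.13095629]
 [ 535.66617826 -171.94536195]
 [ 548.78978318 -166.87042966]
 [ 602.08906538 -247.88310503]]
```

View pics/c8.png

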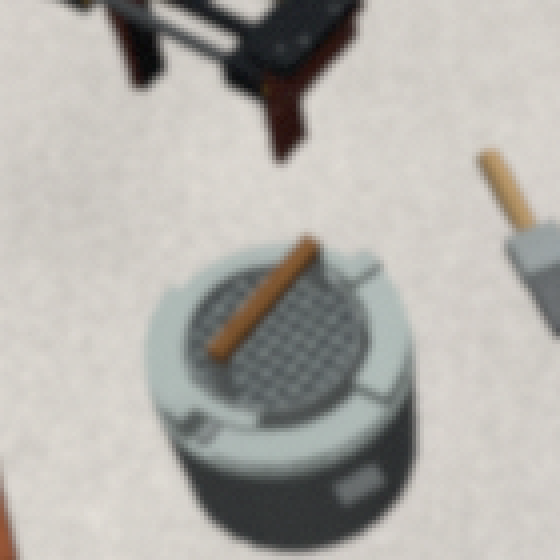

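Released: the fingers are clear, and the sieve sits level in the collar with its handle from crop (310,240) to (215,355). Its direction is -56°, about 1.17 rad from the tub axis. The 5.6 mm drop felt at the notch matches the 5.5 mm notch depth, so I'm handing it in.

```bash
python3 -c "
from cell import ctrl
print(ctrl.sign_off())"
```

```text
the job is handed in; nothing more can be done
None
```

The sieve is hanging in the collar with both pins down in the locking notches as far as feel and the last picture show; I let go of it and handed the job in at about 24.5 s, with no verdict returned.

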